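# Clear the calligrapher's writing board

### The arm

A 6-joint arm with a two-finger parallel gripper is mounted at the origin on the work surface. World frame = base frame: x ahead of the robot, y to its left, z up, the work surface at z = 0. Lengths are in m, angles in rad, forces in N, time in s.
With the tool pointing down it reaches from about 0.425 to 1.125 m from the base axis. Payload 14.9 kg.
Tool frame: the origin (TCP) lies on the centre line of the jaws, within the pads' length; the fingertips stand ctrl.tip_extent ahead of it and the grasp point (between the pads) lies 6 mm ahead of it (ctrl.tip_extent is the distance from the TCP to the fingertips, in m); z points along the fingers, y is the direction in which the jaws open and shut (so a half turn about z gives the same grasp; the last joint's range is limited). The gripper opens to 91 mm and grips with 3 to 60 N. Pads are 32 mm wide; open, the fingers measure 118 mm over their backs; the gripper's body (76 mm by 178 mm) begins 60 mm behind the grasp point.
Start: joints at [-1.261, 0.379, 1.734, -0, 1.028, -0.033], TCP at [0.235, -0.659, 0.239] pointing down, gripper open.
Joint ranges: [-2.77, 2.77], [-0.74, 2.19], [0, 2.66], [-1.06, 4.2], [0.31, 2.87], [-3.08, 3.08]. Speed limits (rad/s): [1.89, 1.89, 2.39, 3.14, 3.14, 3.14].

### API

Orientations are given as a rotation vector (axis times angle).
In Python, from station import ctrl gives the robot as it stands.
- The arm moves only by the shell command python3 -m crank 'ROWS' [FORCE]. ROWS is JSON, a list of rows, each a list of 3 entries, a list of its own where there are three numbers: the turn, a rotation vector about the tool's x, y, z in rad, then the shift along the tool's x, y, z in m, then the closure in counts, from 0 (fully open) to 255 (shut). In form: [[[ax, ay, az], [dx, dy, dz], jaw], ...]. A call has exactly 8 rows; each row shifts and turns the commanded pose from where the row before left it, along the tool's axes as they then stand; what a row does not reach is not made up. A row lasts 1/10 s, in which the tool goes at most 50 mm and 8.59 degrees, less where a joint would pass 70% of its speed; a pose out of reach is approached as far as the arm can. A call with a gripper value outside its range is refused whole. The fingers move at their own pace and stop on an object; FORCE is the grip in N (left out, the last holds). Time passes only in rows, so rows that do not move let the fingers close, or fill a call up. It gives the time, the measured TCP pose, the force and the opening at its end, in the units of the state.
- ctrl.observe(): the state, without advancing time (a new reading comes with each control period).
- ctrl.grab_frame(name): name is "side" or "top"; returns a dict with "img" (420x560x3 uint8, blue, green, red), "mtx" (3x3 intrinsics, pixels), "world_to_cam" (4x4, takes a point from world to camera coordinates). Camera axes: x right, y down, z forward; pixel columns grow to the right and rows downward; lengths in m; the calibration is good to about 2 mm. A picture is of the moment at which its call begins. There is no depth.
- ctrl.job_done(): hands the job in, once; it reports no verdict.
The state is a dict: "t": time; "q": joint angles; "joint_velocities": joint speeds; "joint_efforts": joint torques, N m; "tcp_pos": TCP position; "tool_rot": TCP orientation; "ft_force": force on the tool from outside, world axes, zero at the start; "ft_torque": the same for the moment, N m; "gripper_width": finger opening in m.
Only numpy, scipy, OpenCV 4.12 (cv2) and the standard library are available. Lean on these libraries where they do the work, as an engineer would, in place of code of your own. Each camera call takes 0.05 s, during which the arm holds its last target. There are 200 camera calls.

### The job

Clear the sloping writing board: lay both brushes (bamboo and red handles) in the black tray and the pale wooden tablet in the light wooden tray, each lying down fully inside its tray. Leave the dark steel paperweight on the board where it is, and do not knock over the ink bottle or the water cup.

Things in the scene. Friction and masses are not known exactly. Their poses are not given: they have to be found in the camera images.
- brush_bamboo_mid (a point): Calligraphy brush with a yellow bamboo handle and white bristles dipped black, 170 long, handle 15 wide and 16 high, 50 g. Grip it at its centre, across its width. Lies lengthwise up the sloping board, foot on the toe ledge. Point: its very centre; x along its length towards the bristles (up the slope), y across it (level), z square out of the board.
- brush_red_mid (a point): Calligraphy brush with a dark red handle and white bristles dipped black, 170 long, handle 15 wide and 16 high, 50 g. Grip it at its centre, across its width. Lies lengthwise up the sloping board, foot on the toe ledge. Point: its very centre; x along its length towards the bristles (up the slope), y across it (level), z square out of the board.
- tablet_mid (a point): Pale wooden tablet with a notched, pointed head, 170 long, 36 wide, 14 thick, 60 g; its lower 112 is a plain board. Grip it at its centre, across its width. Lies lengthwise up the sloping board, foot on the toe ledge. Point: its very centre; x along its length towards the head (up the slope), y across it (level), z square out of the board.
- paperweight_mid (a point): Dark steel paperweight bar, 170 long, 22 wide, 14 thick with a 10 high knob in the middle, 400 g; it lies on the sloping board beside the others and stays there. Lies lengthwise up the sloping board, foot on the toe ledge. Point: its very centre; x along its length towards its upper end (up the slope), y across it (level), z square out of the board.
- slope: Dark wooden writing board, 320 wide, fixed, sloping 30 degrees: it rises along its x, towards the robot, so its face looks up and away from the robot. Origin on the table under its middle, where the sloping surface is 85 high; y along its width, z up. Four things lie side by side along y, about 74 apart, in any order; toe ledge 14 above the surface.
- light_bar (a point): Centre of a fixed aluminium LED bar over the board, 270 long (y), 30 wide, 14 thick, on one post on the robot's side that leans out to its middle. It bars the way straight down; square to the board (gripper leaning away from the robot) there is room to come in and to lift a thing about 120 off the board, then draw it away from the robot, clear of the bar.
- black_tray: Black plastic tray, for the brushes, open on top, fixed to the table; outside 236 (x, long side) by 162 (y) by 45 high, walls and floor 6 thick, inside 224 by 150. Origin on the table under its centre, x along the long side, z up. It stands left or right of the board; the two trays may be swapped.
- wood_tray: Light wooden tray, for the tablet, open on top, fixed to the table; outside 236 (x, long side) by 162 (y) by 45 high, walls and floor 6 thick, inside 224 by 150. Origin on the table under its centre, x along the long side, z up. It stands left or right of the board; the two trays may be swapped.
- ink_bottle: Black ink bottle with a green cap, 54 across, 125 high, upright on the left, beyond the tray. Origin under its centre.
- water_cup: Blue cup, 72 across, 80 high, upright on the right, beyond the tray. Origin under its centre.

How it is judged:
By the outcome, as a careful person would: the job done as asked, in the order asked, and still so for the second after the job is handed in, with the robot touching nothing.
It also fails if it takes over 67 s, if anything falls off the work surface, if the arm or the gripper's body presses on something with over 40 N, if the wrist force passes 120 N, or if a joint passes its speed limit or range.

## Working session

There is one attempt and no reset: what is moved stays moved. The work goes in short steps, Python scripts to look and compute and a shell command to move; the robot and the scene stay as the last step left them, time stands still between calls to the robot, and variables do not carry over. Pictures are saved under pics/ and viewed, about 8 in all and at most 12, crops included, and the job is handed in when it is done.

```bash
ls; mkdir -p pics; python3 - <<'E'
from station import ctrl
import cv2,numpy as np
s=ctrl.observe(); print({k:np.round(v,3).tolist() for k,v in s.items()}, ctrl.tip_extent)
for n in("side","top"):
    f=ctrl.grab_frame(n); cv2.imwrite(f"pics/{n}0.png",f["img"]); print(n,np.round(f["mtx"],1).tolist(),np.round(f["world_to_cam"],4).tolist())
E
```

```text
pics
{'t': 0.0, 'q': [-1.261, 0.379, 1.735, -0.0, 1.028, -0.033], 'joint_velocities': [0.001, 0.001, -0.001, 0.001, -0.002, 0.001], 'joint_efforts': [0.003, -76.372, -43.437, 0.065, 0.043, -0.0], 'tcp_pos': [0.235, -0.659, 0.238], 'tool_rot': [-3.094, -0.536, 0.0], 'ft_force': [-0.141, 0.016, -0.328], 'ft_torque': [0.06, -0.058, 0.021], 'gripper_width': 0.091} 0.025
side [[408.0, 0.0, 281.5], [0.0, 408.0, 210.3], [0.0, 0.0, 1.0]] [[0.9621, -0.2727, 0.0056, -0.6021], [-0.2053, -0.7375, -0.6434, 0.2521], [0.1796, 0.6178, -0.7655, 0.951], [0.0, 0.0, 0.0, 1.0]]
top [[461.1, 0.0, 281.1], [0.0, 461.1, 209.6], [0.0, 0.0, 1.0]] [[-0.0293, -0.9996, 0.0054, -0.0042], [-0.9892, 0.0282, -0.1439, 0.6575], [0.1437, -0.0095, -0.9896, 1.3529], [0.0, 0.0, 0.0, 1.0]]
```

View pics/side0.png

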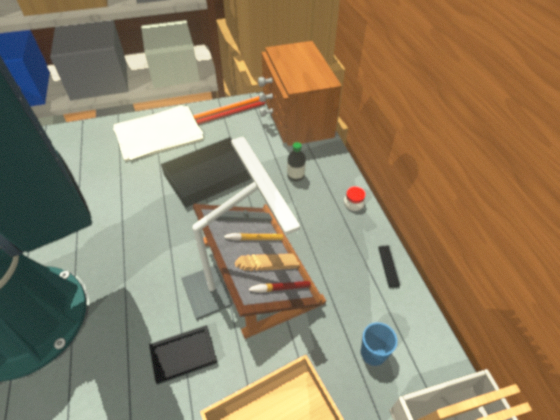

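View pics/top0.png

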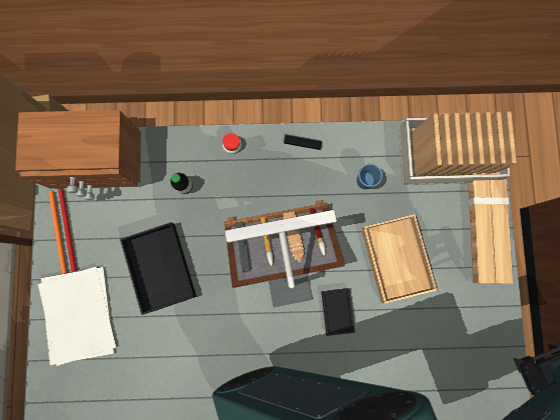

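The side view shows the items on the board at about (255,238) bamboo, (270,262) tablet and (280,287) red. In the top view the order from the left is paperweight, bamboo, tablet, red, with the black tray at (160,267) and the wood tray at (400,258). I'll zoom in on both.

```bash
cat > h.py <<'E'
import cv2,numpy as np
from station import ctrl
def crop(img,x0,y0,x1,y1,k):
    c=cv2.resize(img[y0:y1,x0:x1],None,fx=k,fy=k,interpolation=cv2.INTER_CUBIC)
    for x in range(-(-x0//10)*10,x1,10):
        cv2.line(c,((x-x0)*k,0),((x-x0)*k,4 if x%50 else 12),(0,255,255),1)
        if x%20==0: cv2.putText(c,str(x),((x-x0)*k,22),0,.35,(0,255,255),1)
    for y in range(-(-y0//10)*10,y1,10):
        cv2.line(c,(0,(y-y0)*k),(6,(y-y0)*k),(0,255,255),1)
        cv2.putText(c,str(y),(8,(y-y0)*k+4),0,.35,(0,255,255),1)
    return c
def ray(f,u,v):
    d=np.linalg.solve(f["mtx"],[u+0.,v,1]);T=np.array(f["world_to_cam"]);R=T[:3,:3]
    return -R.T@T[:3,3],R.T@d
def onplane(f,u,v,n,d):
    c,r=ray(f,u,v);return c+r*(d-n@c)/(n@r)
def onz(f,u,v,z): return onplane(f,u,v,np.array([0,0,1.]),z)
def proj(f,p):
    T=np.array(f["world_to_cam"]);q=f["mtx"]@(T[:3,:3]@p+T[:3,3]);return q[:2]/q[2]
def tri(f1,a,f2,b):
    c1,r1=ray(f1,*a);c2,r2=ray(f2,*b)
    s=np.linalg.lstsq(np.c_[r1,-r2],c2-c1,rcond=None)[0]
    p,q=c1+r1*s[0],c2+r2*s[1];return (p+q)/2,np.linalg.norm(p-q)
E
python3 - <<'E'
from h import *
a=cv2.imread("pics/side0.png");b=cv2.imread("pics/top0.png")
cv2.imwrite("pics/s1.png",crop(a,185,130,335,340,3)[:600]) 
cv2.imwrite("pics/t1.png",crop(b,215,195,350,295,6)[:600,:800])
E
```

```text
(no output)
```

View pics/s1.png

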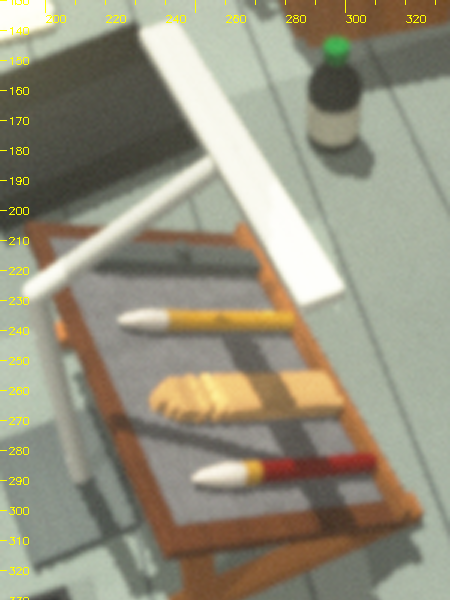

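View pics/t1.png

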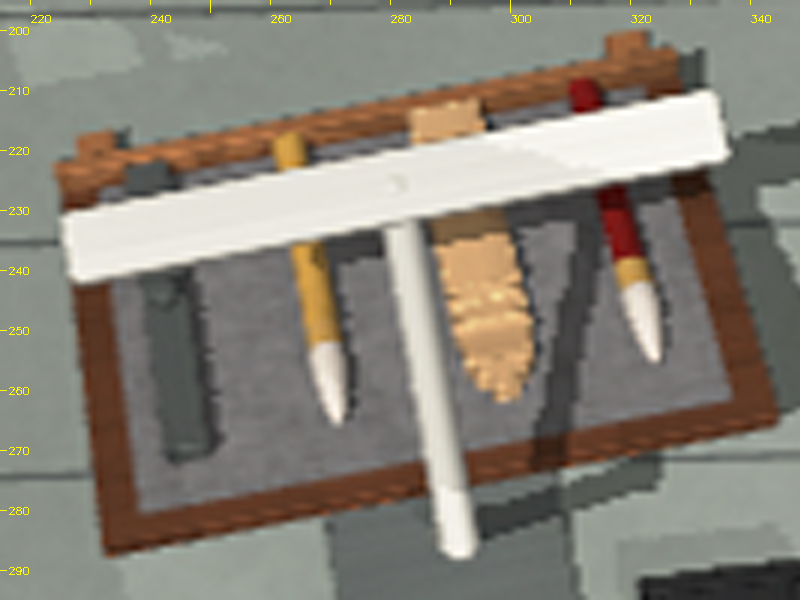

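The crops show the bristle tips, the feet and the light bar clearly. Next I'll triangulate them.

```bash
python3 - <<'E'
from h import *
fs=ctrl.grab_frame("side");ft=ctrl.grab_frame("top")
S=lambda X,Y:(185+X/3,130+Y/3)
T=lambda X,Y:(215+X/6,195+Y/6)
for n,a,b in [("bam tip",(118,321),(340,423)),("bam foot",(294,321),(290,133)),("tab head",(150,408),(505,402)),("tab foot",(342,393),(447,100)),
 ("red tip",(192,480),(656,362)),("red foot",(375,463),(586,82)),("pw nearL",(95,262),(190,460)),
 ("bar fl",(185,25),(62,212)),("bar nl",(140,30),(78,283)),("bar fr",(343,290),(712,90)),("bar nr",(302,305),(730,160)),
 ("board nl",(28,222),(105,555)),("board nr",(167,555),(778,423)),("post base bend",(32,292),(460,550))]:
    p,e=tri(fs,S(*a),ft,T(*b)); print(n,np.round(p,4),round(e,4))
for n,c in [("black",[(121,239),(174,223),(197,296),(143,313)]),("wood",[(362,226),(415,214),(437,291),(384,302)])]:
    P=np.array([onz(ft,u,v,.045) for u,v in c]);print(n,np.round(P[:,:2],3).tolist(),P.mean(0).round(3),[round(np.linalg.norm(P[i]-P[i-1]),3) for i in range(4)])
E
```

```text
bam tip [0.4886 0.0087 0.1295] 0.0024
bam foot [0.637  0.0312 0.0457] 0.0026
tab head [ 0.4967 -0.0693  0.1202] 0.0029
tab foot [ 0.6534 -0.049   0.0448] 0.0059
red tip [ 0.5129 -0.1405  0.1284] 0.0025
red foot [ 0.6593 -0.1195  0.0474] 0.0039
pw nearL [0.4779 0.0797 0.1197] 0.0108
bar fl [0.5747 0.116  0.3167] 0.0073
bar nl [0.5431 0.1092 0.3252] 0.0033
bar fr [ 0.6137 -0.1488  0.3213] 0.0018
bar nr [ 0.5856 -0.1546  0.3236] 0.004
board nl [0.4337 0.1184 0.1405] 0.0075
board nr [ 0.4832 -0.1953  0.1369] 0.0037
post base bend [ 0.4323 -0.0422  0.2488] 0.0049
black [[0.582, 0.461], [0.626, 0.302], [0.406, 0.233], [0.362, 0.392]] [0.494 0.347 0.045] [np.float64(0.231), np.float64(0.165), np.float64(0.23), np.float64(0.165)]
wood [[0.6, -0.267], [0.632, -0.43], [0.4, -0.479], [0.373, -0.32]] [ 0.501 -0.374  0.045] [np.float64(0.234), np.float64(0.167), np.float64(0.238), np.float64(0.162)]
```

```bash
cat >> h.py <<'E'
from scipy.spatial.transform import Rotation as Ro
A=np.radians(8.5);c,s=np.cos(A),np.sin(A)
N=np.array([.5*c,.5*s,.75**.5]);U=np.array([-.75**.5*c,-.75**.5*s,.5]);V=np.array([-s,c,0])
SURF=.3465   # N.p of the board face
def bd(u,v,h): return u*U+v*V+(SURF+h)*N
def orient(head,lean):
    a,l=np.radians(head),np.radians(lean);z=-np.array([np.sin(l)*np.cos(a),np.sin(l)*np.sin(a),np.cos(l)])
    x=np.array([np.cos(l)*np.cos(a),np.cos(l)*np.sin(a),-np.sin(l)]);return np.c_[x,np.cross(z,x),z]
def state():
    s=ctrl.observe();return np.array(s["tcp_pos"]),Ro.from_rotvec(s["tool_rot"]).as_matrix(),s
def plan(steps):
    """steps: (pos|None, (head,lean)|None); print turns and shifts in tool axes, from the measured pose"""
    p,R,s=state();print("t",round(s["t"],2),"p",p.round(4),"w",round(s["gripper_width"],4))
    for q,o in steps:
        if o is not None:
            R2=orient(*o);print(" turn ",Ro.from_matrix(R.T@R2).as_rotvec().round(4));R=R2
        if q is not None:
            d=R.T@(np.array(q)-p);print(" shift",d.round(4),round(np.linalg.norm(d),3),"to",np.round(q,3));p=np.array(q)
E
python3 - <<'E'
from h import *
D=(8.5,0);L=(8.5,30)
plan([(None,D),((.80,-.10,.26),None),(None,L),(bd(-.441,-.215,.12),None),(bd(-.441,-.215,.028),None)])
f=ctrl.grab_frame("top")
print(onz(f,180,181,.125),onz(f,370,177,.08))
E
```

```text
t 0.2 p [ 0.2352 -0.6591  0.2385] w 0.0915
 turn  [-7.000e-04  1.000e-04  1.944e-01]
 shift [ 0.6412 -0.4694 -0.0215] 0.795 to [ 0.8  -0.1   0.26]
 turn  [ 0.     -0.5236 -0.    ]
 shift [-0.1014 -0.0021  0.1469] 0.179 to [ 0.64  -0.122  0.184]
 shift [-0.    -0.     0.092] 0.092 to [ 0.595 -0.129  0.104]
[0.73770271 0.26719224 0.125     ] [ 0.74361206 -0.29236115  0.08      ]
```

```bash
R='[[0,0,0],[0.0292,-0.0213,-0.001],128]'
python3 -m crank '[[[0,0,0.097],[0,0,0],128],[[0,0,0.097],[0,0,0],128],[[0,0,0],[0.0292,-0.0213,-0.001],128],[[0,0,0],[0.0292,-0.0213,-0.001],128],[[0,0,0],[0.0292,-0.0213,-0.001],128],[[0,0,0],[0.0292,-0.0213,-0.001],128],[[0,0,0],[0.0292,-0.0213,-0.001],128],[[0,0,0],[0.0292,-0.0213,-0.001],128]]' 25
python3 -m crank '[[[0,0,0],[0.0292,-0.0213,-0.001],128],[[0,0,0],[0.0292,-0.0213,-0.001],128],[[0,0,0],[0.0292,-0.0213,-0.001],128],[[0,0,0],[0.0292,-0.0213,-0.001],128],[[0,0,0],[0.0292,-0.0213,-0.001],128],[[0,0,0],[0.0292,-0.0213,-0.001],128],[[0,0,0],[0.0292,-0.0213,-0.001],128],[[0,0,0],[0.0292,-0.0213,-0.001],128]]'
python3 -m crank '[[[0,0,0],[0.0292,-0.0213,-0.001],128],[[0,0,0],[0.0292,-0.0213,-0.001],128],[[0,0,0],[0.0292,-0.0213,-0.001],128],[[0,0,0],[0.0292,-0.0213,-0.001],128],[[0,0,0],[0.0292,-0.0213,-0.001],128],[[0,0,0],[0.0292,-0.0213,-0.001],128],[[0,0,0],[0.0292,-0.0213,-0.001],128],[[0,0,0],[0.0292,-0.0213,-0.001],128]]'
python3 -m crank '[[[0,-0.1047,0],[0,0,0],128],[[0,-0.1047,0],[0,0,0],128],[[0,-0.1047,0],[0,0,0],128],[[0,-0.1047,0],[0,0,0],128],[[0,-0.1047,0],[0,0,0],128],[[0,0,0],[0,0,0],128],[[0,0,0],[0,0,0],128],[[0,0,0],[0,0,0],128]]'
python3 - <<'E'
from h import *
L=(8.5,30)
plan([(None,L),(bd(-.441,-.215,.12),None),(bd(-.441,-.215,.028),None)])
print(state()[2]["q"])
E
```

```text
t: 1.05
tcp_pos: [0.3905, -0.5057, 0.245]
tool_rot: [-3.133, -0.233, -0.0]
ft_force: [0.6, -0.1, 0.5]
gripper_width: 0.0455
t: 1.85
tcp_pos: [0.5963, -0.3026, 0.253]
tool_rot: [-3.133, -0.234, 0.0]
ft_force: [0.3, -0.8, 0.6]
gripper_width: 0.0452
t: 2.65
tcp_pos: [0.802, -0.0994, 0.2608]
tool_rot: [-3.133, -0.234, 0.0]
ft_force: [0.3, -0.4, -0.6]
gripper_width: 0.0457
t: 3.45
tcp_pos: [0.801, -0.1008, 0.2613]
tool_rot: [2.991, 0.223, -0.797]
ft_force: [-0.3, 0.8, 0.4]
gripper_width: 0.0453
t 3.45 p [ 0.801  -0.1008  0.2613] w 0.0453
 turn  [ 0.0002 -0.0027  0.0002]
 shift [-0.1015 -0.003   0.1485] 0.18 to [ 0.64  -0.122  0.184]
 shift [-0.    -0.     0.092] 0.092 to [ 0.595 -0.129  0.104]
[-0.11483138  0.74465057  1.1840673  -0.13145614  1.71752057  1.32165346]
```

```bash
python3 -m crank '[[[0,0,0],[-0.0169,-0.0005,0.0248],128],[[0,0,0],[-0.0169,-0.0005,0.0248],128],[[0,0,0],[-0.0169,-0.0005,0.0248],128],[[0,0,0],[-0.0169,-0.0005,0.0248],128],[[0,0,0],[-0.0169,-0.0005,0.0248],128],[[0,0,0],[-0.0169,-0.0005,0.0248],128],[[0,0,0],[0,0,0.025],128],[[0,0,0],[0,0,0.025],128]]'
python3 - <<'E'
from h import *
plan([(None,(8.5,30)),(bd(-.441,-.215,.028),None)])
f=ctrl.grab_frame("side");i=f["img"]
for v in(-.0635,-.141,-.215):
    for u in(-.441-.085,-.441,-.441+.085):
        cv2.circle(i,tuple(int(round(x)) for x in proj(f,bd(u,v,.008))),1,(0,255,0),-1)
cv2.imwrite("pics/s2.png",crop(i,185,130,385,340,3)[:600])
E
```

```text
t: 4.25
tcp_pos: [0.6148, -0.1257, 0.1401]
tool_rot: [2.991, 0.222, -0.795]
ft_force: [-0.7, 0.4, -0.6]
gripper_width: 0.0454
t 4.25 p [ 0.6148 -0.1257  0.1401] w 0.0454
 turn  [ 0.0005 -0.0037 -0.0004]
 shift [ 0.0006 -0.0002  0.0416] 0.042 to [ 0.595 -0.129  0.104]
```

View pics/s2.png

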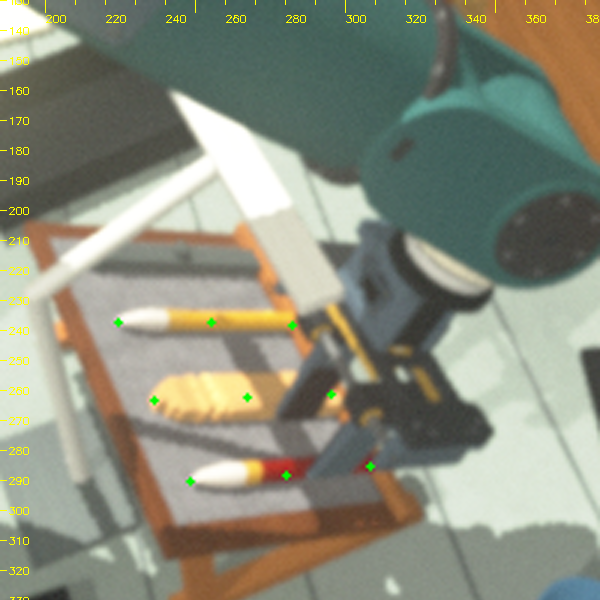

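The overlay fits all three items. The red brush centre is at (278,288) and the fingers are about 40 mm above it, straddling it. Nothing is touching the bar, so I'll go down.

```bash
python3 -m crank '[[[0,0,0],[0,0,0.01],128],[[0,0,0],[0,0,0.01],128],[[0,0,0],[0,0,0.01],128],[[0,0,0],[0,0,0.006],128],[[0,0,0],[0,0,0.003],128],[[0,0,0],[0,0,0],128],[[0,0,0],[0,0,0],128],[[0,0,0],[0,0,0],128]]'
python3 - <<'E'
from h import *
plan([(bd(-.441,-.215,.028),None)])
f=ctrl.grab_frame("side");i=f["img"]
cv2.imwrite("pics/s3.png",crop(i,235,210,365,310,6)[:600,:780])
E
```

```text
t: 5.1
tcp_pos: [0.5966, -0.1283, 0.1059]
tool_rot: [2.99, 0.223, -0.8]
ft_force: [1.1, 1.3, 2.0]
gripper_width: 0.0452
t 5.1 p [ 0.5966 -0.1283  0.1059] w 0.0452
 shift [-0.0006 -0.0001  0.0028] 0.003 to [ 0.595 -0.129  0.104]
```

View pics/s3.png

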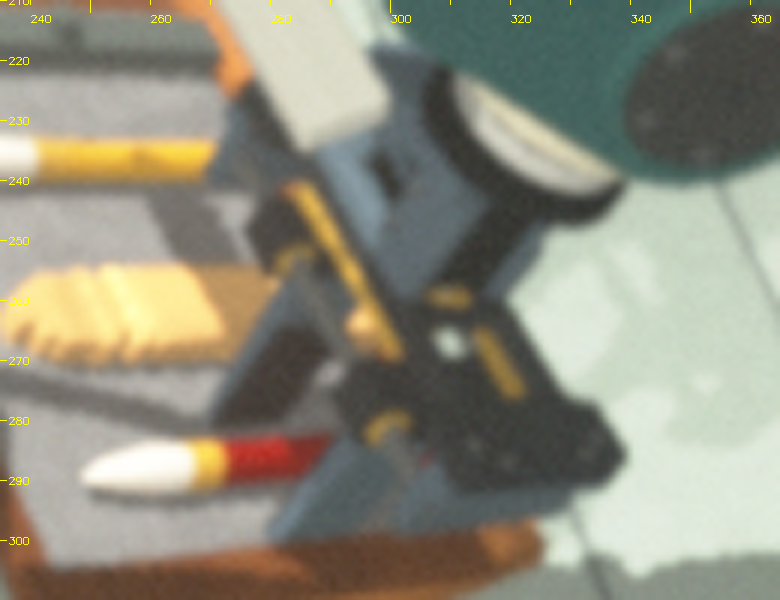

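The fingers straddle the red brush, with tips at (270,280) and (279,299). I'll go down 2 mm and close.

```bash
python3 -m crank '[[[0,0,0],[0,0,0.002],128],[[0,0,0],[0,0,0],255],[[0,0,0],[0,0,0],255],[[0,0,0],[0,0,0],255],[[0,0,0],[0,0,0],255],[[0,0,0],[0,0,0],255],[[0,0,0],[0,0,-0.01],255],[[0,0,0],[0,0,-0.01],255]]' 25
python3 - <<'E'
from h import *
plan([(bd(-.441,-.215,.125),None)])
E
```

```text
t: 5.95
tcp_pos: [0.6052, -0.1268, 0.1216]
tool_rot: [2.99, 0.223, -0.802]
ft_force: [-0.3, 0.1, -0.7]
gripper_width: 0.015
t 5.95 p [ 0.6052 -0.1268  0.1216] w 0.015
 shift [-0.0004  0.0001 -0.0764] 0.076 to [ 0.643 -0.121  0.188]
```

```bash
python3 -m crank '[[[0,0,0],[0,0,-0.022],255],[[0,0,0],[0,0,-0.022],255],[[0,0,0],[0,0,-0.022],255],[[0,0,0],[0.0346,0,-0.02],255],[[0,0,0],[0.0346,0,-0.02],255],[[0,0,0],[0.0346,0,-0.02],255],[[0,0,0],[0.0346,0,-0.02],255],[[0,0,0],[0,0,0],255]]'
python3 -m crank '[[[0,0.1047,0],[0,0,0],255],[[0,0.1047,0],[0,0,0],255],[[0,0.1047,0],[0,0,0],255],[[0,0.1047,0],[0,0,0],255],[[0,0.1047,0],[0,0,0],255],[[0,0,-0.078],[0,0,0],255],[[0,0,-0.078],[0,0,0],255],[[0,0,0],[0,0,0],255]]'
python3 - <<'E'
from h import *
plan([(None,(17.4,0)),((.75,.05,.26),None),((.484,.3775,.2),None),((.484,.3775,.038),None)])
E
```

```text
t: 6.75
tcp_pos: [0.7991, -0.0972, 0.178]
tool_rot: [2.99, 0.225, -0.799]
ft_force: [0.0, -0.9, -1.0]
gripper_width: 0.0149
t: 7.55
tcp_pos: [0.7954, -0.0983, 0.1789]
tool_rot: [-3.105, -0.479, 0.001]
ft_force: [-0.6, -0.5, -0.7]
gripper_width: 0.0147
t 7.55 p [ 0.7954 -0.0983  0.1789] w 0.0147
 turn  [-0.0003  0.0003  0.0023]
 shift [ 0.0011 -0.1551 -0.0811] 0.175 to [0.75 0.05 0.26]
 shift [-0.1559 -0.3921  0.06  ] 0.426 to [0.484 0.378 0.2  ]
 shift [0.    0.    0.162] 0.162 to [0.484 0.378 0.038]
```

```bash
python3 -m crank '[[[0,0,0],[0,-0.031,-0.0162],255],[[0,0,0],[0,-0.031,-0.0162],255],[[0,0,0],[0,-0.031,-0.0162],255],[[0,0,0],[0,-0.031,-0.0162],255],[[0,0,0],[0,-0.031,-0.0162],255],[[0,0,0],[-0.013,-0.0327,0.005],255],[[0,0,0],[-0.013,-0.0327,0.005],255],[[0,0,0],[-0.013,-0.0327,0.005],255]]'
python3 -m crank '[[[0,0,0],[-0.013,-0.0327,0.005],255],[[0,0,0],[-0.013,-0.0327,0.005],255],[[0,0,0],[-0.013,-0.0327,0.005],255],[[0,0,0],[-0.013,-0.0327,0.005],255],[[0,0,0],[-0.013,-0.0327,0.005],255],[[0,0,0],[-0.013,-0.0327,0.005],255],[[0,0,0],[-0.013,-0.0327,0.005],255],[[0,0,0],[-0.013,-0.0327,0.005],255]]'
python3 -m crank '[[[0,0,0],[-0.013,-0.0327,0.005],255],[[0,0,0],[0,0,0.02],255],[[0,0,0],[0,0,0.02],255],[[0,0,0],[0,0,0.02],255],[[0,0,0],[0,0,0.02],255],[[0,0,0],[0,0,0.015],255],[[0,0,0],[0,0,0],255],[[0,0,0],[0,0,0],255]]'
python3 - <<'E'
from h import *
plan([(None,(17.4,0)),((.484,.3775,.038),None)])
f=ctrl.grab_frame("top");i=f["img"]
cv2.imwrite("pics/t2.png",crop(i,100,160,300,330,4)[:600])
E
```

```text
t: 8.35
tcp_pos: [0.6815, 0.1324, 0.2445]
tool_rot: [-3.106, -0.473, 0.0]
ft_force: [0.4, 0.5, -0.6]
gripper_width: 0.015
t: 9.15
tcp_pos: [0.5038, 0.3506, 0.2045]
tool_rot: [-3.106, -0.473, 0.0]
ft_force: [0.5, 0.4, -0.1]
gripper_width: 0.0149
t: 9.95
tcp_pos: [0.4829, 0.377, 0.1049]
tool_rot: [3.105, 0.476, -0.0]
ft_force: [1.1, 0.1, 0.1]
gripper_width: 0.015
t 9.95 p [0.4829 0.377  0.1049] w 0.015
 turn  [0.     0.0001 0.0003]
 shift [ 0.0012 -0.0001  0.0669] 0.067 to [0.484 0.378 0.038]
```

View pics/t2.png

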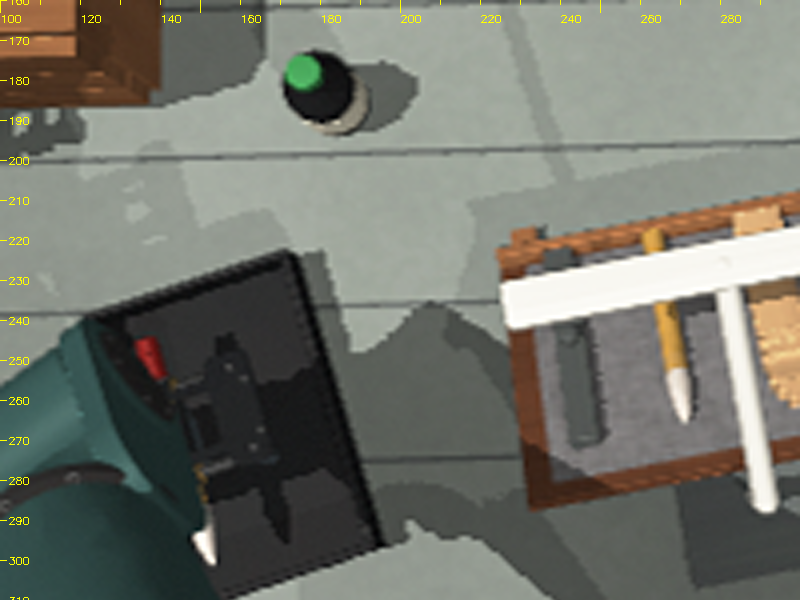

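The red brush is over the black tray, from (135,245) to (153,299), and inside the rim. Lowering and releasing.

```bash
python3 -m crank '[[[0,0,0],[0,0,0.02],255],[[0,0,0],[0,0,0.02],255],[[0,0,0],[0,0,0.015],255],[[0,0,0],[0,0,0.008],255],[[0,0,0],[0,0,0.003],255],[[0,0,0],[0,0,0],255],[[0,0,0],[0,0,0],128],[[0,0,0],[0,0,0],128]]'
python3 -m crank '[[[0,0,0],[0,0,0],128],[[0,0,0],[0,0,-0.02],128],[[0,0,0],[0,0,-0.04],128],[[0,0,0],[0,0,-0.04],128],[[0,0,0],[0,0,-0.04],128],[[0,0,0],[0,0,-0.04],128],[[0,0,0],[0,0,0],128],[[0,0,0],[0,0,0],128]]'
python3 - <<'E'
from h import *
plan([((.75,.06,.26),None),(None,(8.5,0)),((.80,.05,.26),None),(None,(8.5,30)),(bd(-.441,-.0635,.12),None),(bd(-.441,-.0635,.028),None)])
E
```

```text
t: 10.8
tcp_pos: [0.4832, 0.3773, 0.0393]
tool_rot: [-3.105, -0.477, -0.002]
ft_force: [0.1, -0.3, 0.1]
gripper_width: 0.0278
t: 11.6
tcp_pos: [0.4831, 0.3772, 0.2196]
tool_rot: [-3.104, -0.477, -0.003]
ft_force: [0.6, 0.1, 0.0]
gripper_width: 0.0454
t 11.6 p [0.4831 0.3772 0.2196] w 0.0454
 shift [ 0.1595  0.3827 -0.0404] 0.417 to [0.75 0.06 0.26]
 turn  [-0.0008 -0.002   0.1565]
 shift [0.048  0.0173 0.    ] 0.051 to [0.8  0.05 0.26]
 turn  [ 0.     -0.5236 -0.    ]
 shift [-0.1206 -0.0053  0.158 ] 0.199 to [0.618 0.028 0.184]
 shift [-0.    -0.     0.092] 0.092 to [0.572 0.021 0.104]
```

```bash
python3 -m crank '[[[0,0,0],[0.0133,0.0319,-0.0034],128],[[0,0,0],[0.0133,0.0319,-0.0034],128],[[0,0,0],[0.0133,0.0319,-0.0034],128],[[0,0,0],[0.0133,0.0319,-0.0034],128],[[0,0,0],[0.0133,0.0319,-0.0034],128],[[0,0,0],[0.0133,0.0319,-0.0034],128],[[0,0,0],[0.0133,0.0319,-0.0034],128],[[0,0,0],[0.0133,0.0319,-0.0034],128]]'
python3 -m crank '[[[0,0,0],[0.0133,0.0319,-0.0034],128],[[0,0,0],[0.0133,0.0319,-0.0034],128],[[0,0,0],[0.0133,0.0319,-0.0034],128],[[0,0,0],[0.0133,0.0319,-0.0034],128],[[0,0,0.078],[0,0,0],128],[[0,0,0.078],[0,0,0],128],[[0,0,0],[0.024,0.0086,0],128],[[0,0,0],[0.024,0.0086,0],128]]'
python3 -m crank '[[[0,-0.1047,0],[0,0,0],128],[[0,-0.1047,0],[0,0,0],128],[[0,-0.1047,0],[0,0,0],128],[[0,-0.1047,0],[0,0,0],128],[[0,-0.1047,0],[0,0,0],128],[[0,0,0],[0,0,0],128],[[0,0,0],[0,0,0],128],[[0,0,0],[0,0,0],128]]'
python3 - <<'E'
from h import *
plan([(None,(8.5,30)),(bd(-.441,-.0635,.12),None),(bd(-.441,-.0635,.028),None)])
E
```

```text
t: 12.4
tcp_pos: [0.661, 0.1641, 0.244]
tool_rot: [3.105, 0.477, -0.004]
ft_force: [-0.1, 0.5, 0.2]
gripper_width: 0.0456
t: 13.2
tcp_pos: [0.7998, 0.0497, 0.2573]
tool_rot: [-3.133, -0.233, 0.004]
ft_force: [0.4, -0.3, 0.7]
gripper_width: 0.0456
t: 14.0
tcp_pos: [0.7996, 0.0498, 0.259]
tool_rot: [2.99, 0.223, -0.799]
ft_force: [0.9, 0.4, 0.2]
gripper_width: 0.045
t 14.0 p [0.7996 0.0498 0.259 ] w 0.045
 turn  [ 0.0002 -0.0017  0.0004]
 shift [-0.1208 -0.0054  0.1569] 0.198 to [0.618 0.028 0.184]
 shift [-0.    -0.     0.092] 0.092 to [0.572 0.021 0.104]
```

```bash
python3 -m crank '[[[0,0,0],[-0.0201,-0.0009,0.0262],128],[[0,0,0],[-0.0201,-0.0009,0.0262],128],[[0,0,0],[-0.0201,-0.0009,0.0262],128],[[0,0,0],[-0.0201,-0.0009,0.0262],128],[[0,0,0],[-0.0201,-0.0009,0.0262],128],[[0,0,0],[-0.0201,-0.0009,0.0262],128],[[0,0,0],[0,0,0.025],128],[[0,0,0],[0,0,0.025],128]]'
python3 - <<'E'
from h import *
plan([(None,(8.5,30)),(bd(-.441,-.0635,.028),None)])
f=ctrl.grab_frame("side");i=f["img"]
p,R,s=state()
for q in (p+R@[0,.025,.025],p+R@[0,-.025,.025]): print(proj(f,q))
cv2.imwrite("pics/s4.png",crop(i,200,180,330,280,6)[:600,:780])
E
```

```text
t: 14.8
tcp_pos: [0.5925, 0.0242, 0.1406]
tool_rot: [2.991, 0.223, -0.796]
ft_force: [0.1, -0.3, -0.5]
gripper_width: 0.0451
t 14.8 p [0.5925 0.0242 0.1406] w 0.0451
 turn  [ 0.0003 -0.0037  0.0001]
 shift [ 0.0007 -0.0002  0.0421] 0.042 to [0.572 0.021 0.104]
[263.76159489 235.90195107]
[255.8292614  220.80756146]
```

View pics/s4.png

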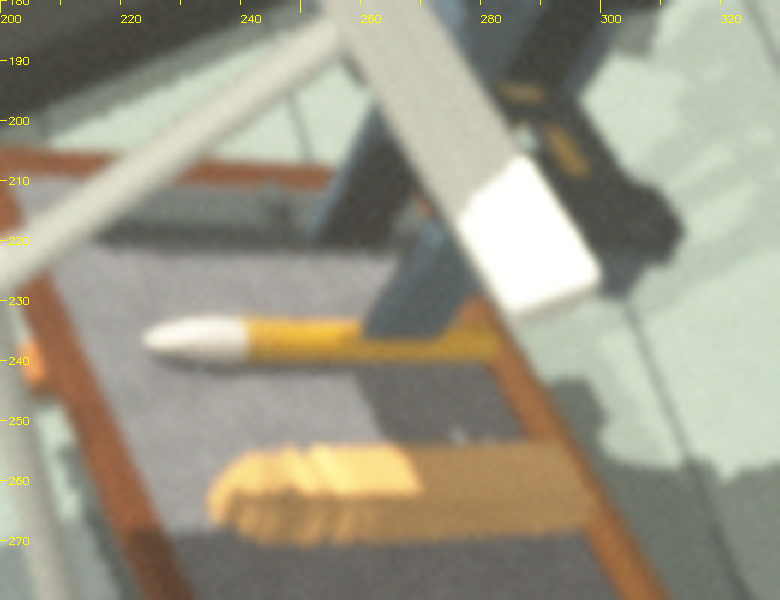

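The fingers are where they were projected, over the bamboo brush. Going down and gripping.

```bash
python3 -m crank '[[[0,0,0],[0,0,0.01],128],[[0,0,0],[0,0,0.01],128],[[0,0,0],[0,0,0.01],128],[[0,0,0],[0,0,0.007],128],[[0,0,0],[0,0,0.004],128],[[0,0,0],[0,0,0],128],[[0,0,0],[0,0,0],255],[[0,0,0],[0,0,0],255]]'
python3 -m crank '[[[0,0,0],[0,0,0],255],[[0,0,0],[0,0,0],255],[[0,0,0],[0,0,0],255],[[0,0,0],[0,0,0],255],[[0,0,0],[0,0,-0.02],255],[[0,0,0],[0,0,-0.02],255],[[0,0,0],[0,0,-0.02],255],[[0,0,0],[0,0,-0.02],255]]'
python3 - <<'E'
from h import *
plan([])
E
```

```text
t: 15.65
tcp_pos: [0.5737, 0.0211, 0.1049]
tool_rot: [2.99, 0.223, -0.799]
ft_force: [2.0, -2.8, 3.5]
gripper_width: 0.032
t: 16.45
tcp_pos: [0.6124, 0.0276, 0.1741]
tool_rot: [2.99, 0.223, -0.803]
ft_force: [0.1, -0.6, 0.7]
gripper_width: 0.0147
t 16.45 p [0.6124 0.0276 0.1741] w 0.0147
```

```bash
python3 -m crank '[[[0,0,0],[0.005,0,-0.012],255],[[0,0,0],[0.0346,0,-0.02],255],[[0,0,0],[0.0346,0,-0.02],255],[[0,0,0],[0.0346,0,-0.02],255],[[0,0,0],[0.0346,0,-0.02],255],[[0,0,0],[0,0,0],255],[[0,0.1047,0],[0,0,0],255],[[0,0.1047,0],[0,0,0],255]]'
python3 -m crank '[[[0,0.1047,0],[0,0,0],255],[[0,0.1047,0],[0,0,0],255],[[0,0.1047,0],[0,0,0],255],[[0,0,-0.078],[0,0,0],255],[[0,0,-0.078],[0,0,0],255],[[0,0,0],[0,0,-0.03],255],[[0,0,0],[0,0,-0.03],255],[[0,0,0],[0,0,0],255]]'
python3 - <<'E'
from h import *
plan([(None,(17.4,0)),((.504,.316,.2),None),((.504,.316,.1),None)])
E
```

```text
t: 17.25
tcp_pos: [0.7807, 0.0527, 0.18]
tool_rot: [3.073, 0.229, -0.484]
ft_force: [0.8, -0.7, -1.5]
gripper_width: 0.0151
t: 18.05
tcp_pos: [0.7822, 0.0526, 0.2458]
tool_rot: [3.105, 0.477, 0.007]
ft_force: [0.3, 0.7, -1.0]
gripper_width: 0.0148
t 18.05 p [0.7822 0.0526 0.2458] w 0.0148
 turn  [ 0.0009 -0.0046  0.001 ]
 shift [-0.1867 -0.3345  0.0458] 0.386 to [0.504 0.316 0.2  ]
 shift [0.  0.  0.1] 0.1 to [0.504 0.316 0.1  ]
```

```bash
python3 -m crank '[[[0,0,0],[-0.017,-0.0304,0.0042],255],[[0,0,0],[-0.017,-0.0304,0.0042],255],[[0,0,0],[-0.017,-0.0304,0.0042],255],[[0,0,0],[-0.017,-0.0304,0.0042],255],[[0,0,0],[-0.017,-0.0304,0.0042],255],[[0,0,0],[-0.017,-0.0304,0.0042],255],[[0,0,0],[-0.017,-0.0304,0.0042],255],[[0,0,0],[-0.017,-0.0304,0.0042],255]]'
python3 -m crank '[[[0,0,0],[-0.017,-0.0304,0.0042],255],[[0,0,0],[-0.017,-0.0304,0.0042],255],[[0,0,0],[-0.017,-0.0304,0.0042],255],[[0,0,0],[0,0,0.025],255],[[0,0,0],[0,0,0.025],255],[[0,0,0],[0,0,0.025],255],[[0,0,0],[0,0,0.025],255],[[0,0,0],[0,0,0],255]]'
python3 - <<'E'
from h import *
plan([(None,(17.4,0)),((.504,.316,.038),None)])
f=ctrl.grab_frame("top");i=f["img"]
cv2.imwrite("pics/t3.png",crop(i,100,190,240,340,4)[:600])
E
```

```text
t: 18.85
tcp_pos: [0.5762, 0.2442, 0.207]
tool_rot: [3.105, 0.476, -0.003]
ft_force: [0.9, -0.4, -0.4]
gripper_width: 0.0148
t: 19.65
tcp_pos: [0.4996, 0.3139, 0.0921]
tool_rot: [3.103, 0.476, -0.009]
ft_force: [0.2, 0.2, 0.8]
gripper_width: 0.0149
t 19.65 p [0.4996 0.3139 0.0921] w 0.0149
 turn  [0.0012 0.0062 0.001 ]
 shift [ 0.0048 -0.0007  0.0541] 0.054 to [0.504 0.316 0.038]
```

View pics/t3.png

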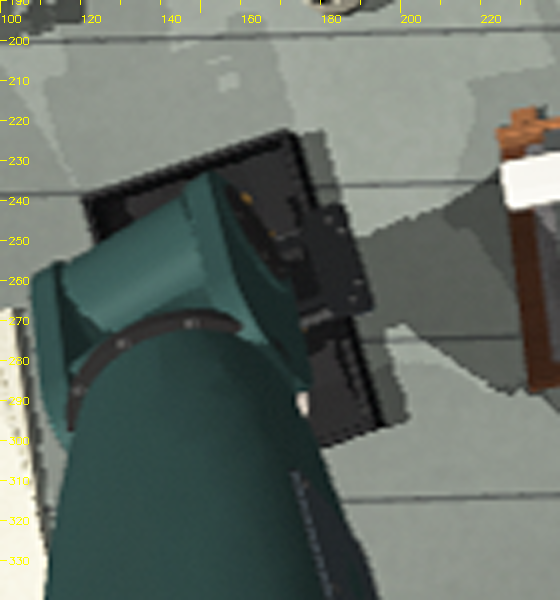

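The bamboo brush spans about (161,238) to (175,292), clear of the tray's inner right wall. Lowering and releasing.

```bash
python3 -m crank '[[[0,0.006,0],[0.002,0,0.016],255],[[0,0,0],[0.002,0,0.016],255],[[0,0,0],[0,0,0.012],255],[[0,0,0],[0,0,0.006],255],[[0,0,0],[0,0,0.003],255],[[0,0,0],[0,0,0],255],[[0,0,0],[0,0,0],128],[[0,0,0],[0,0,0],128]]'
python3 -m crank '[[[0,0,0],[0,0,0],128],[[0,0,0],[0,0,-0.02],128],[[0,0,0],[0,0,-0.04],128],[[0,0,0],[0,0,-0.04],128],[[0,0,0],[0,0,-0.04],60],[[0,0,0],[0,0,-0.04],60],[[0,0,0],[0,0,0],60],[[0,0,0],[0,0,0],60]]'
python3 - <<'E'
from h import *
plan([((.78,.03,.26),None),(None,(8.5,0)),(None,(8.5,30)),(bd(-.442,-.141,.12),None),(bd(-.442,-.141,.028),None)])
E
```

```text
t: 20.5
tcp_pos: [0.5066, 0.3168, 0.0433]
tool_rot: [-3.104, -0.477, -0.01]
ft_force: [0.2, -0.2, 0.1]
gripper_width: 0.028
t: 21.3
tcp_pos: [0.5056, 0.3164, 0.2237]
tool_rot: [-3.103, -0.477, -0.012]
ft_force: [-0.7, 0.0, -1.6]
gripper_width: 0.0694
t 21.3 p [0.5056 0.3164 0.2237] w 0.0694
 shift [ 0.1761  0.3556 -0.035 ] 0.398 to [0.78 0.03 0.26]
 turn  [-0.0011 -0.008   0.1564]
 turn  [ 0.     -0.5236 -0.    ]
 shift [-0.0999  0.0554  0.1466] 0.186 to [ 0.63  -0.048  0.183]
 shift [-0.    -0.     0.092] 0.092 to [ 0.585 -0.055  0.103]
```

```bash
python3 -m crank '[[[0,0,0],[0.016,0.0323,-0.0032],60],[[0,0,0],[0.016,0.0323,-0.0032],60],[[0,0,0],[0.016,0.0323,-0.0032],60],[[0,0,0],[0.016,0.0323,-0.0032],60],[[0,0,0],[0.016,0.0323,-0.0032],60],[[0,0,0],[0.016,0.0323,-0.0032],60],[[0,0,0],[0.016,0.0323,-0.0032],60],[[0,0,0],[0.016,0.0323,-0.0032],60]]'
python3 -m crank '[[[0,0,0],[0.016,0.0323,-0.0032],60],[[0,0,0],[0.016,0.0323,-0.0032],60],[[0,0,0],[0.016,0.0323,-0.0032],60],[[0,0,0.078],[0,0,0],60],[[0,0,0.078],[0,0,0],60],[[0,-0.106,0],[0,0,0],60],[[0,-0.106,0],[0,0,0],60],[[0,-0.106,0],[0,0,0],60]]'
python3 -m crank '[[[0,-0.106,0],[0,0,0],60],[[0,-0.106,0],[0,0,0],60],[[0,0,0],[0,0,0],60],[[0,0,0],[0,0.0185,0],60],[[0,0,0],[0,0.0185,0],60],[[0,0,0],[0,0.0185,0],60],[[0,0,0],[0,0,0],60],[[0,0,0],[0,0,0],60]]'
python3 - <<'E'
from h import *
plan([(None,(8.5,30)),(bd(-.442,-.141,.12),None),(bd(-.442,-.141,.028),None)])
f=ctrl.grab_frame("side");i=f["img"]
for u in(-.442-.085,-.442,-.442+.085):
    cv2.circle(i,tuple(int(round(x)) for x in proj(f,bd(u,-.141,.014))),1,(0,255,0),-1)
cv2.imwrite("pics/s5.png",crop(i,200,180,330,280,6)[:600,:780])
E
```

```text
t: 22.1
tcp_pos: [0.7049, 0.1068, 0.2471]
tool_rot: [-3.104, -0.477, -0.005]
ft_force: [0.1, 0.3, -0.5]
gripper_width: 0.0696
t: 22.9
tcp_pos: [0.779, 0.03, 0.2574]
tool_rot: [3.071, 0.229, -0.493]
ft_force: [-0.7, 1.0, 0.5]
gripper_width: 0.0698
t: 23.7
tcp_pos: [0.7877, -0.026, 0.2594]
tool_rot: [2.991, 0.221, -0.801]
ft_force: [0.2, 0.1, -0.6]
gripper_width: 0.0701
t 23.7 p [ 0.7877 -0.026   0.2594] w 0.0701
 turn  [-0.0013 -0.0006 -0.0004]
 shift [-0.0997 -0.0012  0.1458] 0.177 to [ 0.63  -0.048  0.183]
 shift [-0.    -0.     0.092] 0.092 to [ 0.585 -0.055  0.103]
```

View pics/s5.png

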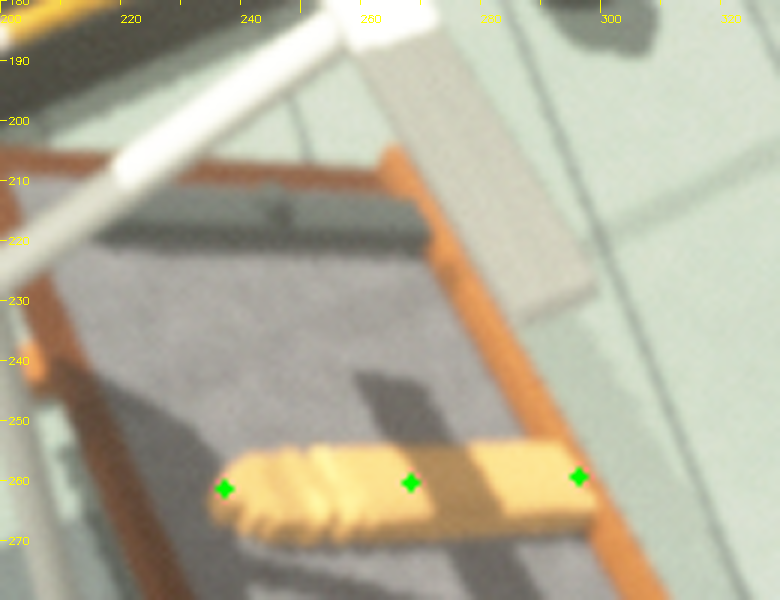

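The predicted centreline lies along the middle of the tablet's top face, and the paperweight hasn't moved. Going in to grip.

```bash
python3 -m crank '[[[0,0,0],[-0.0166,-0.0002,0.0243],60],[[0,0,0],[-0.0166,-0.0002,0.0243],60],[[0,0,0],[-0.0166,-0.0002,0.0243],60],[[0,0,0],[-0.0166,-0.0002,0.0243],60],[[0,0,0],[-0.0166,-0.0002,0.0243],60],[[0,0,0],[-0.0166,-0.0002,0.0243],60],[[0,0,0],[0,0,0.025],60],[[0,0,0],[0,0,0.025],60]]'
python3 -m crank '[[[0,0,0],[0,0,0.01],60],[[0,0,0],[0,0,0.01],60],[[0,0,0],[0,0,0.01],60],[[0,0,0],[0,0,0.007],60],[[0,0,0],[0,0,0.004],60],[[0,0,0],[0,0,0],60],[[0,0,0],[0,0,0],255],[[0,0,0],[0,0,0],255]]'
python3 -m crank '[[[0,0,0],[0,0,0],255],[[0,0,0],[0,0,0],255],[[0,0,0],[0,0,0],255],[[0,0,0],[0,0,0],255],[[0,0,0],[0,0,-0.02],255],[[0,0,0],[0,0,-0.02],255],[[0,0,0],[0,0,-0.02],255],[[0,0,0],[0,0,-0.02],255]]'
```

```text
t: 24.55
tcp_pos: [0.6048, -0.0505, 0.1393]
tool_rot: [2.991, 0.224, -0.8]
ft_force: [1.0, 0.5, -0.7]
gripper_width: 0.0698
t: 25.35
tcp_pos: [0.5865, -0.0543, 0.1047]
tool_rot: [2.99, 0.224, -0.798]
ft_force: [3.3, -4.2, 5.5]
gripper_width: 0.0563
t: 26.15
tcp_pos: [0.6253, -0.0478, 0.1739]
tool_rot: [2.99, 0.223, -0.801]
ft_force: [-0.2, -0.2, -0.1]
gripper_width: 0.0357
```

```bash
python3 -m crank '[[[0,0,0],[0.005,0,-0.012],255],[[0,0,0],[0.0346,0,-0.02],255],[[0,0,0],[0.0346,0,-0.02],255],[[0,0,0],[0.0346,0,-0.02],255],[[0,0,0],[0.0346,0,-0.02],255],[[0,0,0],[0,0,0],255],[[0,0.1047,0],[0,0,0],255],[[0,0.1047,0],[0,0,0],255]]'
python3 -m crank '[[[0,0.1047,0],[0,0,0],255],[[0,0.1047,0],[0,0,0],255],[[0,0.1047,0],[0,0,0],255],[[0,0,-0.078],[0,0,0],255],[[0,0,0],[0,0,-0.03],255],[[0,0,0],[0,0,-0.03],255],[[0,0,0],[0,0,0],255],[[0,0,0],[0,0,0],255]]'
python3 - <<'E'
from h import *
plan([(None,(13,0)),((.72,-.20,.24),None),((.501,-.374,.2),None),((.501,-.374,.09),None)])
E
```

```text
t: 26.95
tcp_pos: [0.793, -0.0226, 0.1794]
tool_rot: [3.073, 0.23, -0.483]
ft_force: [1.2, 0.4, -0.4]
gripper_width: 0.0358
t: 27.75
tcp_pos: [0.7928, -0.0228, 0.2411]
tool_rot: [-3.121, -0.355, 0.0]
ft_force: [-0.2, -0.6, 0.2]
gripper_width: 0.0358
t 27.75 p [ 0.7928 -0.0228  0.2411] w 0.0358
 turn  [-0.0008 -0.0001 -0.0002]
 shift [-0.1108  0.1562  0.0011] 0.192 to [ 0.72 -0.2   0.24]
 shift [-0.2525  0.1203  0.04  ] 0.283 to [ 0.501 -0.374  0.2  ]
 shift [0.   0.   0.11] 0.11 to [ 0.501 -0.374  0.09 ]
```

```bash
python3 -m crank '[[[0,0,0],[-0.0185,0.026,0],255],[[0,0,0],[-0.0185,0.026,0],255],[[0,0,0],[-0.0185,0.026,0],255],[[0,0,0],[-0.0185,0.026,0],255],[[0,0,0],[-0.0185,0.026,0],255],[[0,0,0],[-0.0185,0.026,0],255],[[0,0,0],[-0.0316,0.015,0.005],255],[[0,0,0],[-0.0316,0.015,0.005],255]]'
python3 -m crank '[[[0,0,0],[-0.0316,0.015,0.005],255],[[0,0,0],[-0.0316,0.015,0.005],255],[[0,0,0],[-0.0316,0.015,0.005],255],[[0,0,0],[-0.0316,0.015,0.005],255],[[0,0,0],[-0.0316,0.015,0.005],255],[[0,0,0],[-0.0316,0.015,0.005],255],[[0,0,0],[0,0,0.022],255],[[0,0,0],[0,0,0.022],255]]'
python3 -m crank '[[[0,0,0],[0,0,0.022],255],[[0,0,0],[0,0,0.022],255],[[0,0,0],[0,0,0.015],255],[[0,0,0],[0,0,0],255],[[0,0,0],[0,0,0],255],[[0,0,0],[0,0,0],255],[[0,0,0],[0,0,0],255],[[0,0,0],[0,0,0],255]]'
python3 - <<'E'
from h import *
plan([(None,(13,0)),((.501,-.374,.038),None)])
f=ctrl.grab_frame("top");i=f["img"]
cv2.imwrite("pics/t4.png",crop(i,340,190,480,320,4)[:600])
E
```

```text
t: 28.55
tcp_pos: [0.6634, -0.2439, 0.2289]
tool_rot: [-3.12, -0.355, 0.004]
ft_force: [-0.4, -0.6, -0.9]
gripper_width: 0.0357
t: 29.35
tcp_pos: [0.4991, -0.3737, 0.1553]
tool_rot: [-3.12, -0.353, 0.002]
ft_force: [1.1, 0.7, -0.7]
gripper_width: 0.0357
t: 30.15
tcp_pos: [0.5009, -0.3736, 0.0986]
tool_rot: [-3.121, -0.356, -0.0]
ft_force: [-0.1, -0.9, -0.6]
gripper_width: 0.0358
t 30.15 p [ 0.5009 -0.3736  0.0986] w 0.0358
 turn  [-0.0001 -0.0002 -0.    ]
 shift [0.0001 0.0004 0.0606] 0.061 to [ 0.501 -0.374  0.038]
```

View pics/t4.png

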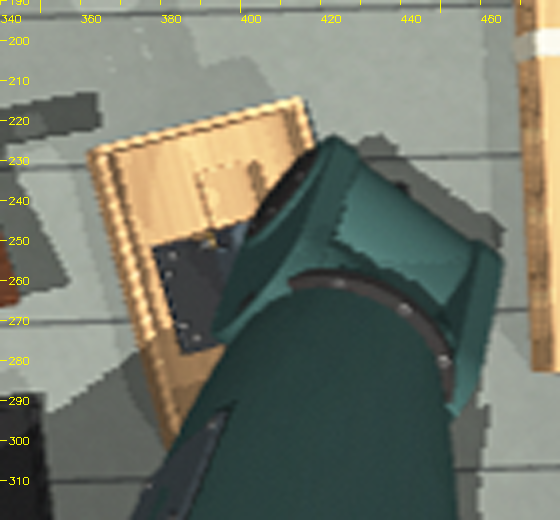

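The tablet's foot is at about (395,231), inside the far rim. It's aligned with the wooden tray, so I'll lower, release and rise.

```bash
python3 -m crank '[[[0,0,0],[0,0,0.018],255],[[0,0,0],[0,0,0.018],255],[[0,0,0],[0,0,0.014],255],[[0,0,0],[0,0,0.007],255],[[0,0,0],[0,0,0.003],255],[[0,0,0],[0,0,0],255],[[0,0,0],[0,0,0],80],[[0,0,0],[0,0,0],80]]'
python3 -m crank '[[[0,0,0],[0,0,0],80],[[0,0,0],[0,0,-0.02],80],[[0,0,0],[0,0,-0.04],80],[[0,0,0],[0,0,-0.04],80],[[0,0,0],[0,0,-0.04],80],[[0,0,0],[0,0,-0.04],80],[[0,0,0],[0,0.03,0],80],[[0,0,0],[0,0.03,0],80]]'
python3 -m crank '[[[0,0,0],[-0.02,0.03,0],80],[[0,0,0],[-0.02,0.03,0],80],[[0,0,0],[-0.02,0.03,0],80],[[0,0,0],[-0.02,0.03,0],80],[[0,0,0],[-0.02,0.03,0],80],[[0,0,0],[-0.02,0.03,0],80],[[0,0,0],[0,0.02,0],80],[[0,0,0],[0,0,0],80]]'
python3 - <<'E'
from h import *
f=ctrl.grab_frame("top");i=f["img"]
cv2.imwrite("pics/t5.png",crop(i,100,120,500,340,2))
E
```

```text
t: 31.0
tcp_pos: [0.5008, -0.3736, 0.0384]
tool_rot: [-3.121, -0.355, -0.0]
ft_force: [0.6, 0.9, -0.2]
gripper_width: 0.0491
t: 31.8
tcp_pos: [0.5149, -0.4328, 0.2203]
tool_rot: [3.12, 0.357, 0.003]
ft_force: [-0.3, -0.0, -0.1]
gripper_width: 0.0626
t: 32.6
tcp_pos: [0.4417, -0.656, 0.2178]
tool_rot: [3.122, 0.353, -0.0]
ft_force: [0.0, 0.3, 0.4]
gripper_width: 0.0624
```

View pics/t5.png

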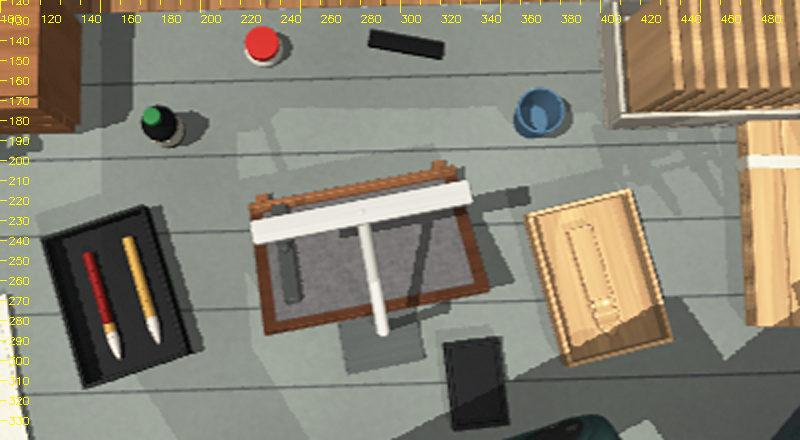

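Both brushes lie in the black tray, at (150,272) and (171,265). The tablet lies in the wooden tray at (396,258), and the paperweight is still on the board. The bottle and cup are upright. Handing in.

```bash
python3 -c "
from station import ctrl
ctrl.job_done()"
```

```text
the job is handed in; nothing more can be done
```

The board is cleared and the job is handed in, at about 33 s of the 67 s allowed. I moved the red brush and then the bamboo brush to the black tray, and then the tablet to the wooden tray. Each was gripped square to the board, lifted and drawn clear of the light bar, then laid flat.

- **Result:** the last top view showed all three lying flat and fully inside their trays. The paperweight was still on the board where it had been, and the ink bottle and water cup were upright. The gripper was open and clear of everything.
- **Grips and forces:** the gripper closed to about 15 mm on each brush and 36 mm on the tablet, as their given sizes require. The wrist force readings printed at the end of each call stayed below 8 N.
- **Disagreements:** at first the tablet's measured position was about 4 mm off even spacing between the brushes. I used −0.141 m across the board instead of the measured −0.1435 m, and the overlay before the grip confirmed it. No checks failed.

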